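# Grind a pinch of coffee with the hand mill

### The job

Take the knob of the coffee mill's crank (the mill is the square wooden box with a small drawer) and turn the crank clockwise, seen from above, through two full turns, so that the handle ends up where it started; then let go. Leave the crank of the round salad spinner as it is.

Things in the scene. Friction and masses are not known exactly. Their poses are not given: they have to be found in the camera images.
- mill: Hand coffee mill, fixed to the worktop: a square box of brown wood, 114 x 114 mm at the foot and 94 mm high, with a small drawer with a steel button in its front (-x) face and a steel dome on top. Origin: centre of the underside, on the worktop; z up. The crank's vertical axis passes through it. It may stand left or right of the salad spinner.
- mill_crank (a joint): Angle of the mill's crank in rad; grows clockwise seen from above; two full turns add 12.57. Starts anywhere from 0 to 5. It turns any number of turns against slight friction (about 1 N at the knob) and stays where it is left. The crank is a flat steel bar 13 mm wide, its top 132.5 mm above the worktop, reaching 55 mm from the axis; the nut on the axis ends at 138 mm.
- mill_knob: Upright wooden knob at the outer end of the mill's crank, 23 mm in diameter in the middle, slightly barrel-shaped, 48 mm tall; it spins freely on its own upright pin, so a hand that holds it need not turn. Origin: its centre, on the pin, 159 mm above the worktop and 55 mm from the crank's axis; z up. Its foot is 135 mm and its top 183 mm above the worktop.
- spinner_knob: Low grey mushroom knob, 26 mm across and 25 mm tall, on the crank on the lid of the salad spinner: a wide round white tub, 172 mm across and 100 mm high with a grey lid. Not to be moved. Origin: centre of the knob, 124 mm above the worktop, 52 mm from the middle of the lid, which may lie in any direction from it.

How it is judged:
By the outcome, as a careful person would: the job done as asked, in the order asked, and still so for the second after the job is handed in, with the robot touching nothing.
It also fails if it takes over 56 s, if anything falls off the work surface, if the arm or the gripper's body presses on something with over 40 N, if the wrist force passes 120 N, or if a joint passes its speed limit or range.

### The arm

A 7-joint arm with a two-finger parallel gripper is mounted at the origin on a cart in front of the work surface, level with it; the furniture and walls round the work are solid. World frame = base frame: x ahead of the robot, y to its left, z up, the work surface at z = 0. Lengths are in m, angles in degrees, forces in N, time in s.
With the tool pointing down it reaches from about 0.4 to 0.85 m from the base axis. Payload 10.4 kg.
Tool frame: the origin (TCP) lies midway between the tips of the shut fingers; the grasp point (between the pads) lies 19 mm behind it (robot.grip_depth is the z of the grasp point in the tool frame, in m); z points along the fingers, y is the line along which they close (so a half turn about z gives the same grasp; the last joint's range is limited). The gripper opens to 85 mm and grips with 20 to 120 N. Pads are 22 mm wide; open, the fingers measure 114 mm over their backs; the gripper's body (76 mm by 85 mm) begins 54 mm behind the grasp point. The pads swing forward as they close: fully open they stand 13 mm farther back than shut.
Start: joints at [-74.404, 19.034, -3.707, 83.658, 1.238, 77.344, -5.071], TCP at [0.182, 0.598, 0.231] pointing down, gripper open.
Joint ranges: [-148.97, 148.97], [-28.65, 121.19], [-84.17, 76.75], [9.2, 138.47], [-72.65, 252.65], [3.7, 117.97], [-149.18, 149.18]. Speed limits (degrees/s): [127.2, 127.2, 159.86, 159.86, 180, 180, 180].

### API

Orientations are given as [roll, pitch, yaw] about the fixed x, y, z axes, in that order (R = Rz(yaw) Ry(pitch) Rx(roll)).
In Python, from cell import robot gives the robot as it stands.
- The arm moves only by the shell command python3 -m pendant 'ROWS' [OPENING] [FORCE]. ROWS is JSON, a list of rows, each an object of numbers: "dx", "dy", "dz": the shift along the tool's x, y, z in cm; "turn": the turn about the tool's z in rad. A call has 1 to 8 rows; each row is the pose to reach, as a shift and turn from the pose commanded when the call began, along the tool's axes at that moment; what a row does not reach only later rows make up. A row lasts 1/10 s, in which the tool goes at most 50 mm and 8.59 degrees, less where a joint would pass 70% of its speed; a pose out of reach is approached as far as the arm can. A call with a gripper value outside its range is refused whole. OPENING is the opening, from 0 (shut) to 1 (fully open), set as the call begins (- or left out, the last holds). The fingers move at their own pace and stop on an object; FORCE is the grip in N (left out, the last holds). Time passes only in rows, so rows that repeat a pose let the fingers close. It gives the time, the measured TCP pose, the force, the opening and the grip force at its end, in the units of the state.
- robot.read_state(): the state, without advancing time (a new reading comes with each control period).
- robot.capture(name): name is "side" or "top"; returns the picture (420x560x3 uint8, red, green, blue); there is no depth.
- robot.calibration(name): a dict with "mtx" (3x3 intrinsics, pixels), "world_from_camera" (4x4, takes a point from camera to world coordinates). Camera axes: x right, y up, looking along -z (the intrinsics and any distortion apply to the point x, -y, -z); pixel columns grow to the right and rows downward; lengths in m; the calibration is good to about 2 mm. A picture is of the moment at which its call begins. calibration takes no time and is no camera call.
- robot.sign_off(): hands the job in; it is judged then, once.
The state is a dict: "time_s": time; "joints": joint angles; "qvel": joint speeds; "joint_torque": joint torques, N m; "position": TCP position; "eef_rot": TCP orientation; "force": force on the tool from outside, world axes, zero at the start; "ft_torque": the same for the moment, N m; "grip_width": finger opening in m; "grasp_force": force on a finger pad.
Only numpy, scipy, OpenCV 4.12 (cv2) and the standard library are available. Lean on these libraries where they do the work, as an engineer would, in place of code of your own. Each camera call takes 0.05 s, during which the arm holds its last target. There are 200 camera calls.

## Working session

There is one attempt and no reset: what is moved stays moved. The work goes in short steps, Python scripts to look and compute and a shell command to move; the robot and the scene stay as the last step left them, time stands still between calls to the robot, and variables do not carry over. Pictures are saved under pics/ and viewed, at most 10 in all, crops included, and the job is handed in when it is done.

```bash
ls; mkdir -p pics; python3 - <<'E'
from cell import robot
import cv2,numpy as np
for n in("side","top"):
    cv2.imwrite(f"pics/{n}0.png",robot.capture(n)[:,:,::-1]); c=robot.calibration(n); print(n,c)
s=robot.read_state(); print(s["time_s"],s["position"],s["eef_rot"],robot.grip_depth)
E
```

```text
pics
side {'mtx': array([[464.18687467,   0.        , 288.66341724],
       [  0.        , 464.18687467, 214.5141216 ],
       [  0.        ,   0.        ,   1.        ]]), 'world_from_camera': array([[-0.96859166,  0.13034015, -0.21175846,  0.32786387],
       [-0.2477248 , -0.57947436,  0.77642894,  0.74038867],
       [-0.02150873,  0.80450041,  0.59356252,  0.67585757],
       [ 0.        ,  0.        ,  0.        ,  1.        ]])}
top {'mtx': array([[385.44792391,   0.        , 285.8011606 ],
       [  0.        , 385.44792391, 214.37561692],
       [  0.        ,   0.        ,   1.        ]]), 'world_from_camera': array([[ 0.00568931,  0.99899011, -0.04456887,  0.46765997],
       [-0.99966482,  0.00455615, -0.02548522, -0.01220405],
       [-0.02525642,  0.04469892,  0.99868119,  0.98354369],
       [ 0.        ,  0.        ,  0.        ,  1.        ]])}
0.1 [0.18146916 0.59772093 0.23062031] [-1.79927399e+02  2.26993033e-03  1.63111219e+02] -0.0187
```

View pics/side0.png

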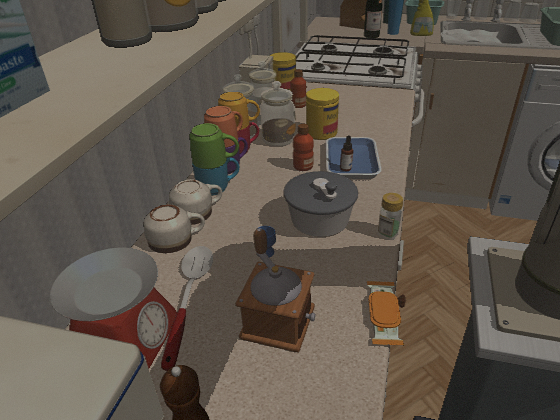

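View pics/top0.png

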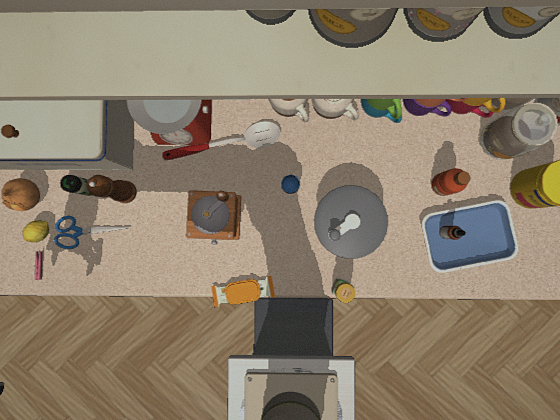

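The side view shows the mill (box ~275,305, knob ~263,243, with a blue object behind it at ~268,237). The top view shows the mill at ~(213,214), its knob top at ~(222,196), the spinner at (351,221) and a small blue object at (290,184).

```bash
cat > h.py <<'E'
from cell import robot
import cv2,numpy as np
def ray(n,u,v):
    c=robot.calibration(n);K=c["mtx"];T=c["world_from_camera"]
    d=T[:3,:3]@np.array([(u-K[0,2])/K[0,0],-(v-K[1,2])/K[1,1],-1]);return T[:3,3],d
def plane(n,u,v,z):
    o,d=ray(n,u,v);return (o+d*(z-o[2])/d[2]).round(4)
def proj(n,p):
    c=robot.calibration(n);T=c["world_from_camera"];K=c["mtx"]
    q=T[:3,:3].T@(np.array(p)-T[:3,3]);return (K[0,2]+K[0,0]*q[0]/-q[2],K[1,2]-K[1,1]*q[1]/-q[2])
def tri(a,b):
    (o,d),(p,e)=ray(*a),ray(*b);t=np.linalg.lstsq(np.c_[d,-e],p-o,rcond=None)[0]
    x=o+d*t[0];y=p+e*t[1];return ((x+y)/2).round(4),np.linalg.norm(x-y).round(4)
E
python3 - <<'E'
from h import *
t=cv2.imread("pics/top0.png");s=cv2.imread("pics/side0.png")
a=cv2.resize(t[170:260,170:310],None,fx=5,fy=5,interpolation=cv2.INTER_CUBIC)
b=cv2.resize(s[215:355,225:325],None,fx=3.2,fy=3.2,interpolation=cv2.INTER_CUBIC)
o=np.zeros((600,800,3),np.uint8)
a=a[:450,:460] if 0 else cv2.resize(a,(470,302));o[:302,:470]=a;o[:448,475:795]=b
cv2.imwrite("pics/c1.png",o)
for z in(.132,.159,.183):print(z,plane("top",222,196,z))
print("mill", plane("top",213,214,.11)); print("tri knob",tri(("top",222,196),("side",260,232)))
print("blue",tri(("top",290,184),("side",268,236)))
E
```

```text
0.132 [0.546  0.1518 0.132 ]
0.159 [0.5435 0.1466 0.159 ]
0.183 [0.5413 0.142  0.183 ]
mill [0.5067 0.1762 0.11  ]
tri knob (array([0.5426, 0.1439, 0.1736]), np.float64(0.0009))
blue (array([0.5805, 0.0011, 0.0452]), np.float64(0.0069))
```

View pics/c1.png

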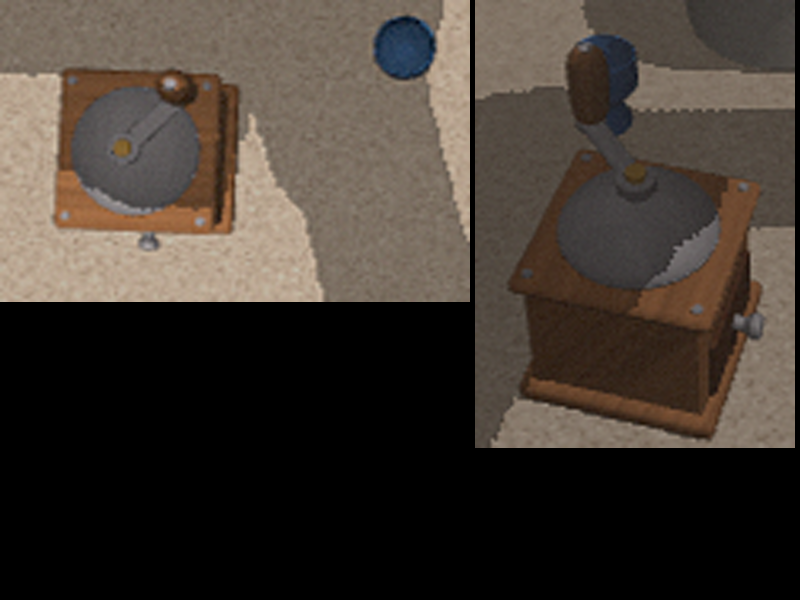

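```bash
python3 - <<'E'
from h import *
print("nut",plane("top",206.3,214.1,.138),plane("side",275.3,269.1,.138),tri(("top",206.3,214.1),("side",275.3,269.1)))
print("knob",plane("top",222.1,195.3,.182),plane("side",260,230,.182),tri(("top",222.1,195.3),("side",260,230)))
# shelf edge
print(proj("side",(0.7,0.18,.4)))
E
```

```text
nut [0.5052 0.185  0.138 ] [0.5033 0.1919 0.138 ] (array([0.5053, 0.1862, 0.1324]), np.float64(0.0003))
knob [0.5428 0.142  0.182 ] [0.541  0.1486 0.182 ] (array([0.5432, 0.1429, 0.1772]), np.float64(0.0002))
(np.float64(140.91378961295882), np.float64(110.86818650774153))
```

```bash
python3 -m pendant '[{"dz":-4,"turn":-0.145},{"dz":-7,"turn":-0.294},{"dz":-7,"turn":-0.294}]' 1
```

```text
schema error: expected keys dx, dy, dz, turn
```

```bash
python3 -m pendant '[{"dx":0,"dy":0,"dz":-4,"turn":-0.145},{"dx":0,"dy":0,"dz":-7,"turn":-0.294},{"dx":0,"dy":0,"dz":-7,"turn":-0.294}]' 1
```

```text
time_s: 0.4
position: [0.1819, 0.5995, 0.3058]
eef_rot: [179.6, 0.1, -179.8]
force: [-0.0, 0.3, -0.3]
grip_width: 0.0852
grasp_force: 0.0
```

```bash
python3 -m pendant '[{"dx":-2,"dy":-2.5,"dz":0,"turn":0},{"dx":-5,"dy":-6,"dz":0,"turn":0},{"dx":-8,"dy":-9.5,"dz":0,"turn":0},{"dx":-11,"dy":-13,"dz":0,"turn":0},{"dx":-14,"dy":-16.5,"dz":0,"turn":0},{"dx":-17,"dy":-20,"dz":0,"turn":0},{"dx":-20,"dy":-23.5,"dz":0,"turn":0},{"dx":-22,"dy":-27,"dz":0,"turn":0}]' 1 30
```

```text
time_s: 1.2
position: [0.4028, 0.3255, 0.3005]
eef_rot: [-180.0, -0.0, 179.8]
force: [1.7, 0.1, 0.6]
grip_width: 0.0855
grasp_force: 0.0
```

```bash
python3 -m pendant '[{"dx":-2,"dy":-3,"dz":0,"turn":0},{"dx":-5,"dy":-6,"dz":0,"turn":0},{"dx":-7,"dy":-9,"dz":0,"turn":0},{"dx":-9,"dy":-12,"dz":0,"turn":0},{"dx":-12,"dy":-15,"dz":0,"turn":0},{"dx":-14,"dy":-18,"dz":0,"turn":0},{"dx":-14,"dy":-18.5,"dz":0,"turn":0},{"dx":-14,"dy":-18.5,"dz":0,"turn":0}]' 1 30; python3 - <<'E'
from h import *
for n in("side","top"):cv2.imwrite(f"pics/{n}1.png",robot.capture(n)[:,:,::-1])
s=cv2.imread("pics/side1.png");t=cv2.imread("pics/top1.png")
cv2.imwrite("pics/c2.png",np.hstack([cv2.resize(s[100:350,150:350],(400,500)),cv2.resize(t[100:350,120:320],(400,500))]))
print(robot.read_state()["joints"])
E
```

```text
time_s: 2.0
position: [0.5412, 0.1416, 0.3006]
eef_rot: [-180.0, -0.1, 179.8]
force: [-0.7, 0.6, 1.3]
grip_width: 0.0854
grasp_force: 0.0
[-36.12675097   8.87760408  18.84494491  88.46877334  -2.91879371
  83.16963296  72.87461726]
```

View pics/c2.png

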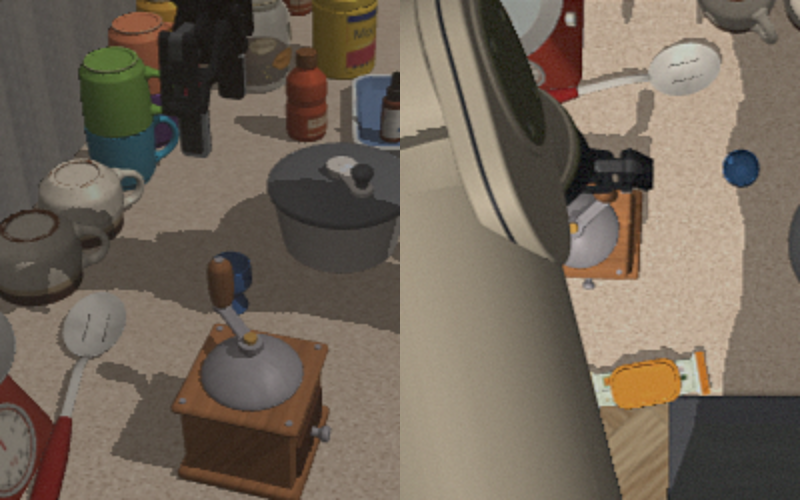

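The picture shows the gripper hanging ~12 cm above the knob (side crop: knob ~220,283), with the path down clear.

```bash
python3 -m pendant '[{"dx":-0.1,"dy":0.2,"dz":2,"turn":0},{"dx":-0.1,"dy":0.2,"dz":5,"turn":0},{"dx":-0.1,"dy":0.2,"dz":8,"turn":0},{"dx":-0.1,"dy":0.2,"dz":11,"turn":0},{"dx":-0.1,"dy":0.2,"dz":13,"turn":0},{"dx":-0.1,"dy":0.2,"dz":14.5,"turn":0},{"dx":-0.1,"dy":0.2,"dz":15.4,"turn":0},{"dx":-0.1,"dy":0.2,"dz":15.4,"turn":0}]' 1 30; python3 - <<'E'
from h import *
s=robot.capture("side")[:,:,::-1]
cv2.imwrite("pics/c3.png",cv2.resize(s[180:350,200:350],None,fx=3.5,fy=3.5))
E
```

```text
time_s: 2.9
position: [0.5411, 0.1458, 0.1463]
eef_rot: [-180.0, -0.1, -179.9]
force: [-0.6, 0.2, -0.3]
grip_width: 0.0852
grasp_force: 0.0
```

View pics/c3.png

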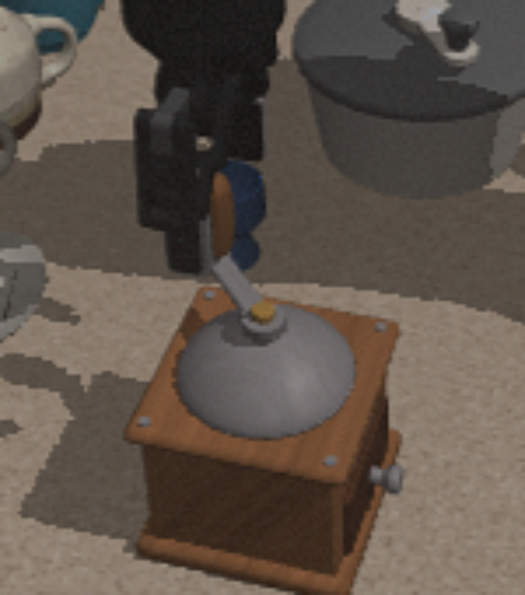

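The knob stands between the open fingers (crop ~222,215). Now I close on it.

```bash
python3 -m pendant '[{"dx":0,"dy":0,"dz":0,"turn":0},{"dx":0,"dy":0,"dz":0,"turn":0},{"dx":0,"dy":0,"dz":0,"turn":0},{"dx":0,"dy":0,"dz":0,"turn":0},{"dx":0,"dy":0,"dz":0,"turn":0},{"dx":0,"dy":0,"dz":0,"turn":0},{"dx":0,"dy":0,"dz":0,"turn":0},{"dx":0,"dy":0,"dz":0,"turn":0}]' 0 40;python3 - <<'E'
from h import *
# rows: clockwise seen from above, world angle decreases; tool dx=-X, dy=+Y
P=robot.read_state()["position"][:2];C=np.array([.504,.186]);print(P,np.linalg.norm(P-C))
a0=np.arctan2(*(P-C)[::-1]);print(np.degrees(a0))
for k in range(0,25):
    a=a0-np.radians(15*k);d=.055*np.array([np.cos(a)-np.cos(a0),np.sin(a)-np.sin(a0)])*100;print(k,(-d[0]).round(2),d[1].round(2))
E
```

```text
time_s: 3.75
position: [0.5424, 0.1451, 0.1478]
eef_rot: [180.0, 0.0, 180.0]
force: [-2.0, 0.5, 5.1]
grip_width: 0.0211
grasp_force: 40.6
[0.54244302 0.14509149] 0.056137082966064754
-46.77963372604396
0 -0.0 0.0
1 1.17 -0.84
2 2.51 -1.35
3 3.94 -1.49
4 5.35 -1.26
5 6.66 -0.67
6 7.77 0.24
7 8.61 1.41
8 9.12 2.75
9 9.26 4.18
10 9.03 5.6
11 8.44 6.9
12 7.53 8.02
13 6.37 8.85
14 5.02 9.36
15 3.6 9.51
16 2.18 9.27
17 0.87 8.68
18 -0.24 7.77
19 -1.08 6.61
20 -1.59 5.27
21 -1.73 3.84
22 -1.5 2.42
23 -0.91 1.11
24 0.0 -0.0
```

```bash
python3 -m pendant '[{"dx":1.17,"dy":-0.84,"dz":0,"turn":0},{"dx":2.51,"dy":-1.35,"dz":0,"turn":0},{"dx":3.94,"dy":-1.49,"dz":0,"turn":0},{"dx":5.35,"dy":-1.26,"dz":0,"turn":0}]' 0 40; python3 -m pendant '[{"dx":0,"dy":0,"dz":0,"turn":0}]'
```

```text
time_s: 4.15
position: [0.4891, 0.1355, 0.1479]
eef_rot: [179.7, 0.2, -179.9]
force: [8.6, 18.3, -5.4]
grip_width: 0.0207
grasp_force: 40.3
time_s: 4.25
position: [0.4882, 0.136, 0.1479]
eef_rot: [179.7, 0.1, -179.8]
force: [3.8, 12.6, -3.6]
grip_width: 0.0211
grasp_force: 40.3
```

```bash
cat > rows.py <<'E'
import numpy as np,sys
def rows(C,cmd,a0,n=8,st=15):
    for k in range(1,n+1):
        a=np.radians(a0-st*k);d=(np.array(C)+.055*np.array([np.cos(a),np.sin(a)])-cmd)*100;print(a0-st*k,"dx",(-d[0]).round(2),"dy",d[1].round(2))
E
python3 -c "
from rows import *
rows((.5073,.1875),(.489,.1328),-110.4)"
```

```text
-125.4 dx 1.36 dy 0.99
-140.4 dx 2.41 dy 1.96
-155.4 dx 3.17 dy 3.18
-170.4 dx 3.59 dy 4.55
-185.4 dx 3.65 dy 5.99
-200.4 dx 3.33 dy 7.39
-215.4 dx 2.65 dy 8.66
-230.4 dx 1.68 dy 9.71
```

```bash
python3 -m pendant '[{"dx":1.36,"dy":0.99,"dz":0,"turn":0},{"dx":2.41,"dy":1.96,"dz":0,"turn":0},{"dx":3.17,"dy":3.18,"dz":0,"turn":0},{"dx":3.59,"dy":4.55,"dz":0,"turn":0}]' 0 40; python3 -m pendant '[{"dx":0,"dy":0,"dz":0,"turn":0}]'
```

```text
time_s: 4.65
position: [0.4532, 0.1778, 0.1478]
eef_rot: [180.0, 0.1, 179.9]
force: [7.5, 0.0, 1.9]
grip_width: 0.0206
grasp_force: 40.6
time_s: 4.75
position: [0.453, 0.1799, 0.1477]
eef_rot: [179.9, 0.1, -179.9]
force: [1.6, 0.5, 5.4]
grip_width: 0.0208
grasp_force: 41.0
```

```bash
python3 -c "
from rows import *
rows((.5075,.1867),(.453,.179),-172)"
```

```text
-187 dx 0.01 dy 1.44
-202 dx -0.35 dy 2.83
-217 dx -1.06 dy 4.08
-232 dx -2.06 dy 5.1
-247 dx -3.3 dy 5.83
-262 dx -4.68 dy 6.22
-277 dx -6.12 dy 6.23
-292 dx -7.51 dy 5.87
```

```bash
python3 -m pendant '[{"dx":0.01,"dy":1.44,"dz":0,"turn":0},{"dx":-0.35,"dy":2.83,"dz":0,"turn":0},{"dx":-1.06,"dy":4.08,"dz":0,"turn":0},{"dx":-2.06,"dy":5.1,"dz":0,"turn":0},{"dx":-3.3,"dy":5.83,"dz":0,"turn":0},{"dx":-4.68,"dy":6.22,"dz":0,"turn":0},{"dx":-6.12,"dy":6.23,"dz":0,"turn":0},{"dx":-7.51,"dy":5.87,"dz":0,"turn":0}]' 0 40; python3 -m pendant '[{"dx":0,"dy":0,"dz":0,"turn":0}]'; python3 -c "
from rows import *
rows((.5075,.1867),(.5281,.2377),-292)"
```

```text
time_s: 5.55
position: [0.5285, 0.2386, 0.1478]
eef_rot: [179.9, 0.0, -179.9]
force: [-0.9, 2.3, 6.0]
grip_width: 0.0207
grasp_force: 41.2
time_s: 5.65
position: [0.5303, 0.2376, 0.1479]
eef_rot: [179.9, 0.2, 179.9]
force: [4.0, 6.5, 3.5]
grip_width: 0.0209
grasp_force: 41.0
-307 dx -1.25 dy -0.71
-322 dx -2.27 dy -1.71
-337 dx -3.0 dy -2.95
-352 dx -3.39 dy -4.33
-367 dx -3.4 dy -5.77
-382 dx -3.04 dy -7.16
-397 dx -2.33 dy -8.41
-412 dx -1.33 dy -9.43
```

```bash
python3 -m pendant '[{"dx":-1.25,"dy":-0.71,"dz":0,"turn":0},{"dx":-2.27,"dy":-1.71,"dz":0,"turn":0},{"dx":-3.0,"dy":-2.95,"dz":0,"turn":0},{"dx":-3.39,"dy":-4.33,"dz":0,"turn":0},{"dx":-3.4,"dy":-5.77,"dz":0,"turn":0},{"dx":-3.04,"dy":-7.16,"dz":0,"turn":0},{"dx":-2.33,"dy":-8.41,"dz":0,"turn":0},{"dx":-1.33,"dy":-9.43,"dz":0,"turn":0}]' 0 40; python3 -m pendant '[{"dx":0,"dy":0,"dz":0,"turn":0}]'; python3 -c "
from rows import *
C=(.5075,.1867)
import numpy as np
for a in(-412,-532,-652):
    r=np.radians(a);rows(C,np.array(C)+.055*np.array([np.cos(r),np.sin(r)]),a)"
```

```text
time_s: 6.45
position: [0.5406, 0.1434, 0.1476]
eef_rot: [179.9, -0.1, 180.0]
force: [-6.0, 9.3, 8.0]
grip_width: 0.021
grasp_force: 41.5
time_s: 6.55
position: [0.5397, 0.1429, 0.1477]
eef_rot: [179.9, -0.1, 180.0]
force: [-4.9, 4.9, 6.1]
grip_width: 0.0209
grasp_force: 41.2
-427 dx 1.24 dy -0.73
-442 dx 2.62 dy -1.11
-457 dx 4.06 dy -1.12
-472 dx 5.45 dy -0.77
-487 dx 6.7 dy -0.06
-502 dx 7.72 dy 0.95
-517 dx 8.45 dy 2.19
-532 dx 8.83 dy 3.57
-547 dx 0.01 dy 1.44
-562 dx -0.35 dy 2.83
-577 dx -1.05 dy 4.08
-592 dx -2.06 dy 5.1
-607 dx -3.3 dy 5.83
-622 dx -4.68 dy 6.21
-637 dx -6.12 dy 6.22
-652 dx -7.51 dy 5.86
-667 dx -1.25 dy -0.71
-682 dx -2.27 dy -1.71
-697 dx -3.0 dy -2.95
-712 dx -3.39 dy -4.33
-727 dx -3.4 dy -5.77
-742 dx -3.04 dy -7.16
-757 dx -2.33 dy -8.41
-772 dx -1.33 dy -9.43
```

One turn is done with low forces; now the second.

```bash
python3 -m pendant '[{"dx":1.24,"dy":-0.73,"dz":0,"turn":0},{"dx":2.62,"dy":-1.11,"dz":0,"turn":0},{"dx":4.06,"dy":-1.12,"dz":0,"turn":0},{"dx":5.45,"dy":-0.77,"dz":0,"turn":0},{"dx":6.7,"dy":-0.06,"dz":0,"turn":0},{"dx":7.72,"dy":0.95,"dz":0,"turn":0},{"dx":8.45,"dy":2.19,"dz":0,"turn":0},{"dx":8.83,"dy":3.57,"dz":0,"turn":0}]' 0 40; python3 -m pendant '[{"dx":0,"dy":0,"dz":0,"turn":0}]'
```

```text
time_s: 7.35
position: [0.4532, 0.1778, 0.1477]
eef_rot: [-180.0, 0.0, 179.9]
force: [5.7, -0.2, 4.8]
grip_width: 0.0208
grasp_force: 41.0
time_s: 7.45
position: [0.453, 0.1796, 0.1477]
eef_rot: [179.9, 0.0, -179.9]
force: [0.0, 0.9, 8.0]
grip_width: 0.0208
grasp_force: 41.3
```

```bash
python3 -m pendant '[{"dx":0.01,"dy":1.44,"dz":0,"turn":0},{"dx":-0.35,"dy":2.83,"dz":0,"turn":0},{"dx":-1.05,"dy":4.08,"dz":0,"turn":0},{"dx":-2.06,"dy":5.1,"dz":0,"turn":0},{"dx":-3.3,"dy":5.83,"dz":0,"turn":0},{"dx":-4.68,"dy":6.21,"dz":0,"turn":0},{"dx":-6.12,"dy":6.22,"dz":0,"turn":0},{"dx":-7.51,"dy":5.86,"dz":0,"turn":0}]' 0 40; python3 -m pendant '[{"dx":0,"dy":0,"dz":0,"turn":0}]'
```

```text
time_s: 8.25
position: [0.5286, 0.2385, 0.1478]
eef_rot: [179.9, 0.0, -179.9]
force: [-1.5, 3.1, 7.5]
grip_width: 0.0213
grasp_force: 41.4
time_s: 8.35
position: [0.5305, 0.2375, 0.1479]
eef_rot: [179.8, 0.2, 179.9]
force: [5.6, 8.0, 3.4]
grip_width: 0.0209
grasp_force: 41.2
```

```bash
python3 -m pendant '[{"dx":-1.25,"dy":-0.71,"dz":0,"turn":0},{"dx":-2.27,"dy":-1.71,"dz":0,"turn":0},{"dx":-3.0,"dy":-2.95,"dz":0,"turn":0},{"dx":-3.39,"dy":-4.33,"dz":0,"turn":0},{"dx":-3.4,"dy":-5.77,"dz":0,"turn":0},{"dx":-3.04,"dy":-7.16,"dz":0,"turn":0},{"dx":-2.33,"dy":-8.41,"dz":0,"turn":0},{"dx":-1.55,"dy":-9.25,"dz":0,"turn":0}]' 0 40; python3 -m pendant '[{"dx":0,"dy":0,"dz":0,"turn":0},{"dx":0,"dy":0,"dz":0,"turn":0},{"dx":0,"dy":0,"dz":0,"turn":0}]'
```

```text
time_s: 9.15
position: [0.5425, 0.145, 0.1476]
eef_rot: [179.8, -0.1, 180.0]
force: [-6.1, 9.9, 9.0]
grip_width: 0.0213
grasp_force: 41.6
time_s: 9.45
position: [0.5427, 0.1452, 0.1476]
eef_rot: [179.9, -0.1, -180.0]
force: [-5.7, 5.3, 9.6]
grip_width: 0.0209
grasp_force: 41.6
```

```bash
python3 -m pendant '[{"dx":0,"dy":0,"dz":0,"turn":0},{"dx":0,"dy":0,"dz":0,"turn":0},{"dx":0,"dy":0,"dz":0,"turn":0},{"dx":0,"dy":0,"dz":0,"turn":0},{"dx":0,"dy":0,"dz":0,"turn":0},{"dx":0,"dy":0,"dz":0,"turn":0},{"dx":0,"dy":0,"dz":0,"turn":0},{"dx":0,"dy":0,"dz":0,"turn":0}]' 1 40
```

```text
time_s: 10.25
position: [0.5435, 0.1438, 0.1473]
eef_rot: [180.0, 0.0, 180.0]
force: [-0.9, 0.1, -0.3]
grip_width: 0.0857
grasp_force: 0.0
```

```bash
python3 -m pendant '[{"dx":0,"dy":0,"dz":-1,"turn":0},{"dx":0,"dy":0,"dz":-3,"turn":0},{"dx":0,"dy":0,"dz":-6,"turn":0},{"dx":0,"dy":0,"dz":-10,"turn":0},{"dx":0,"dy":0,"dz":-13,"turn":0},{"dx":0,"dy":0,"dz":-15,"turn":0},{"dx":0,"dy":0,"dz":-15,"turn":0},{"dx":0,"dy":0,"dz":-15,"turn":0}]'; python3 - <<'E'
from h import *
s=robot.capture("side")[:,:,::-1]
a=cv2.imread("pics/side1.png")
cv2.imwrite("pics/c4.png",np.hstack([cv2.resize(i[130:350,200:370],None,fx=2.3,fy=2.3) for i in(a,s)]))
E
```

```text
time_s: 11.05
position: [0.5436, 0.1438, 0.2977]
eef_rot: [180.0, 0.0, 180.0]
force: [0.2, -1.1, -0.3]
grip_width: 0.0854
grasp_force: 0.0
```

View pics/c4.png

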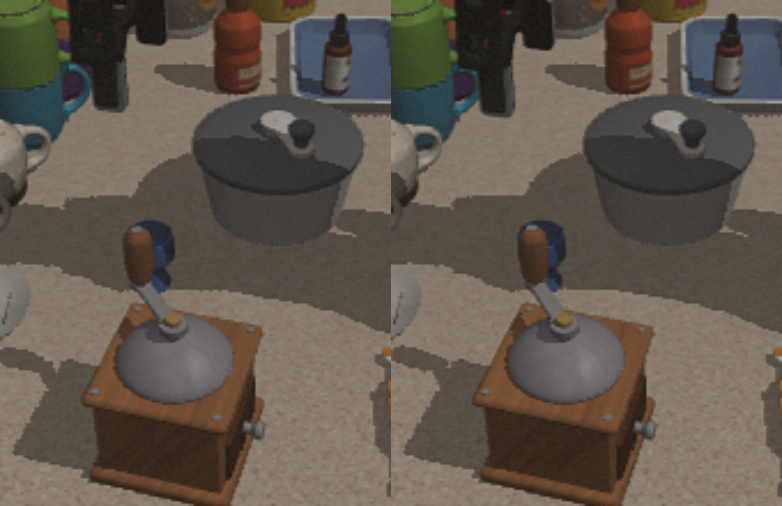

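The side view before (left, knob top ~138,228) and after (right, ~144,228): the crank is nearly back and the spinner is unchanged. I'll measure the small remainder.

```bash
python3 - <<'E'
from h import *
a=cv2.imread("pics/side0.png");b=cv2.imread("pics/side1.png");s=robot.capture("side")[:,:,::-1]
def knob(i):
    h=cv2.cvtColor(i,cv2.COLOR_BGR2HSV)[220:260,245:285]
    m=((h[...,0]<20)&(h[...,1]>90)).astype(np.uint8)
    n,l,st,c=cv2.connectedComponentsWithStats(m);k=1+st[1:,4].argmax();return c[k]+[245,220],st[k,4]
for i in(a,b,s):
    c,n=knob(i);print(c,n,plane("side",*c,.160))
C=(.5075,.1867)
for ang in(-45,-50,-55):
    r=np.radians(ang);print(ang,proj("side",(C[0]+.055*np.cos(r),C[1]+.055*np.sin(r),.16)))
E
```

```text
[259.99596774 241.30241935] 248 [0.5411 0.1526 0.16  ]
[260.14942529 241.15708812] 261 [0.541  0.1522 0.16  ]
[261.61904762 240.68253968] 252 [0.5389 0.1504 0.16  ]
-45 (np.float64(257.9459155853838), np.float64(239.15841794306988))
-50 (np.float64(260.4234815492669), np.float64(238.2970163912527))
-55 (np.float64(262.9837377201351), np.float64(237.57362460013604))
```

The crank sits about 3° past its start after two full turns. That is good enough and the gripper is clear, so I'm handing in.

```bash
python3 -c "
from cell import robot
print(robot.sign_off())"
```

```text
the job is handed in; nothing more can be done
None
```

I turned the mill crank clockwise through two full turns, ending about 3° past where it started, then released the knob and lifted the gripper clear; the salad spinner was not touched, and the job is handed in (about 11 s used).

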